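# Sort nuts from couplers with the tipping tray

### The job

Tip the sorting tray on its stand towards its gauge end (the one with the cross plate, on the robot's left), so that all three hex nuts slide out under the gauge plate into the box at that end while the two pipe couplers stay behind on the tray. Then set the tray back level in both rests and let go, take it by its other handle and tip the couplers out over the open end into the other box. Leave the tray lying level in both rests, move the pieces only by tipping (do not touch them with the gripper), and leave everything else on the table alone.

Things in the scene. Friction and masses are not known exactly. Their poses are not given: they have to be found in the camera images.
- stand: fixed plywood sorting stand, base 192 x 225 x 18, with two upright boards that carry a steel V rest each, running along the stand's x axis, 200 apart. Origin: centre of the base's underside on the table; z up, y from the open end towards the gauge end
- rest_gauge (a point): where the centre of the tray's cross rod lies when seated in the V rest at the gauge end (100 above the table). The V sides are at 45 degrees and reach 1.5 above the rod's centre; end plates at x = +-85 stop the rod from sliding lengthwise
- rest_open (a point): the same at the open end
- tray: loose aluminium tray, 158 wide (x), 250 long (y), 0.4 kg, short ends open. Origin: midway between its two cross rods (steel, 12 diameter, along x at y = +-100, z = 0), which lie in the V rests: it tips about one rod when the other end is raised. Floor's top z = +18, side walls to z = +48. A gauge plate at the gauge end (+y) leaves an 18 gap above the floor; the open end (-y) has none
- handle_gauge (a point): middle of the handle bar at the gauge end: round steel bar 12 diameter, 150 free length along the tray's x axis, at y = +105, 60 above the tray's floor; the gauge plate below it spans 18 to 40 above the floor
- handle_open (a point): middle of the same handle bar at the open end, at y = -105
- rod_gauge (a point): middle of the cross rod under the tray's gauge end (y = +100)
- rod_open (a point): middle of the cross rod under the tray's open end (y = -100)
- box_gauge: fixed cut-down cardboard box under the gauge end, 210 (x) x 180 (y) outside, walls 4; wall towards the stand 75 high, the others 110. Origin: centre of its underside, axes as the stand's
- box_open: the same box under the open end (low wall towards the stand)
- nut1: loose dark steel hex nut, 18 across flats, 10 high, 20 g. Origin: centre of its underside
- nut2: loose dark steel hex nut, 18 across flats, 10 high, 20 g. Origin: centre of its underside
- nut3: loose dark steel hex nut, 18 across flats, 10 high, 20 g. Origin: centre of its underside
- coupler1: loose dark steel pipe coupler, a plain tube 30 diameter, 34 long, about 75 g, standing on end at the start; it may fall over and roll. Origin: centre of its lower end face at the start
- coupler2: loose dark steel pipe coupler, a plain tube 30 diameter, 34 long, about 75 g, standing on end at the start; it may fall over and roll. Origin: centre of its lower end face at the start
- screwdriver: screwdriver with a chunky handle, lying near the stand on the robot's side; a bystander, leave alone. Origin: middle of its length at its underside
- hammer: hammer lying beyond the stand; a bystander, leave alone. Origin: middle of its length at its underside
- wrench: open-ended wrench lying on the robot's side of the boxes; a bystander, leave alone. Origin: middle of its length at its underside
- tape_measure: tape measure, 60 x 34 x 56, standing beyond the stand; a bystander, leave alone. Origin: centre of its underside
- jar: glass jar with a steel cap, 90 tall, 70 diameter, to the robot's right; a bystander, leave alone. Origin: centre of its underside
- spray_can: spray can, 170 tall, 60 diameter, to the robot's right; a bystander, leave alone. Origin: centre of its underside
- wood_offcut: wooden offcut, 35 x 230 x 45, to the robot's left; a bystander, leave alone. Origin: centre of its underside

How it is judged:
By the outcome, as a careful person would: the job done as asked, in the order asked, and still so for the second after the job is handed in, with the robot touching nothing.
It also fails if it takes over 58 s, if anything falls off the work surface, if the arm or the gripper's body presses on something with over 40 N, if the wrist force passes 120 N, or if a joint passes its speed limit or range.

### The arm

A 7-joint arm with a two-finger parallel gripper is mounted at the origin on the work surface. World frame = base frame: x ahead of the robot, y to its left, z up, the work surface at z = 0. Lengths are in m, angles in rad, forces in N, time in s.
With the tool pointing down it reaches from about 0.4 to 0.85 m from the base axis. Payload 10.4 kg.
Tool frame: the origin (TCP) lies at the very end of the fingers, on their centre line; the grasp point (between the pads) lies 19 mm behind it (manip.grip_point_offset is the distance from the TCP to the grasp point, in m); z points along the fingers, y is the line along which they close (so a half turn about z gives the same grasp; the last joint's range is limited). The gripper opens to 85 mm and grips with 20 to 120 N. Pads are 22 mm wide; open, the fingers measure 114 mm over their backs; the gripper's body (76 mm by 85 mm) begins 54 mm behind the grasp point. The pads swing forward as they close: fully open they stand 13 mm farther back than shut.
Start: joints at [1.253, 0.332, -0.065, 1.46, 0.022, 1.35, -0.088], TCP at [0.182, -0.598, 0.201] pointing down, gripper open.
Joint ranges: [-2.6, 2.6], [-0.5, 2.12], [-1.47, 1.34], [0.16, 2.42], [-1.27, 4.41], [0.06, 2.06], [-2.6, 2.6]. Speed limits (rad/s): [2.22, 2.22, 2.79, 2.79, 3.14, 3.14, 3.14].

### API

Orientations are given as a unit quaternion [x, y, z, w].
In Python, from workcell import manip gives the robot as it stands. The module is installed in compiled form; this text tells all that it offers.
- The arm moves only by the tool step_arm, never from a script. Its argument "moves" is a list of rows, each a list of 7 numbers: the closure, from 0 (fully open) to 1 (shut), then the shift along the world's x, y, z in mm, then the turn, a rotation vector about the world's x, y, z in rad. In form: [[grip, tx, ty, tz, ax, ay, az], ...]. A call has 1 to 10 rows; each row is the pose to reach, as a shift and turn from the pose commanded when the call began; what a row does not reach only later rows make up. A row lasts 1/10 s, in which the tool goes at most 50 mm and 8.59 degrees, less where a joint would pass 70% of its speed; a pose out of reach is approached as far as the arm can. A call with a gripper value outside its range is refused whole. The fingers move at their own pace and stop on an object; "grip_force" is the grip in N (left out, the last holds). Time passes only in rows, so rows that repeat a pose let the fingers close. It gives the time, the measured TCP pose, the force, the opening and the grip force at its end, in the units of the state.
- manip.get_obs(): the state, without advancing time (a new reading comes with each control period).
- manip.camera(name): name is "scene" or "top" or "wrist"; returns a dict with "image" (400x640x3 uint8, blue, green, red), "K" (3x3 intrinsics, pixels), "rvec" (rotation vector, rad) and "tvec" (3), from world to camera coordinates, as OpenCV has them; the wrist camera has in their place "mount" (4x4, takes a point from camera to tool coordinates, whose origin is the TCP and whose axes are the flange's). Camera axes: x right, y down, z forward; pixel columns grow to the right and rows downward; lengths in m; the calibration is good to about 2 mm. A picture is of the moment at which its call begins: read the wrist's pose just before it. There is no depth.
- manip.hand_in(): hands the job in; it is judged then, once.
The state is a dict: "clock": time; "joint_pos": joint angles; "joint_velocities": joint speeds; "tau": joint torques, N m; "position": TCP position; "ee_rot": TCP orientation; "ft_force": force on the tool from outside, world axes, zero at the start; "torque": the same for the moment, N m; "grip_width": opening from 0.0 (shut) to 1.0 (fully open); "grasp_force": force on a finger pad.
Only numpy, scipy, OpenCV 4.12 (cv2) and the standard library are available. Lean on these libraries where they do the work, as an engineer would, in place of code of your own. Each camera call takes 0.05 s, during which the arm holds its last target. There are 200 camera calls.

## Working session

There is one attempt and no reset: what is moved stays moved. The work goes in short steps, Python scripts to look and compute and a tool call to move; the robot and the scene stay as the last step left them, time stands still between calls to the robot, and variables do not carry over. Pictures are saved under pics/ and viewed, at most 10 in all, crops included, and the job is handed in when it is done.

Besides the shell and the picture viewer there is one more tool, called after "Request:" by a JSON object that holds its "api" and its "payload". step_arm: Moves the arm, as the interface text tells. Its arguments: {"type":"object","properties":{"moves":{"type":"array","items":{"type":"array","items":{"type":"number"}}},"grip_force":{"type":"number"}},"required":["moves"]}

```bash
mkdir -p pics; cat > h.py <<'E'
import numpy as np, cv2
from workcell import manip
from scipy.spatial.transform import Rotation as R
def shot(n,f):
    o=manip.get_obs(); c=manip.camera(n); cv2.imwrite('pics/'+f+'.png',c['image'])
    if n=='wrist':
        T=np.eye(4);T[:3,:3]=R.from_quat(o['ee_rot']).as_matrix();T[:3,3]=o['position']
        M=np.linalg.inv(T@c['mount'])
    else:
        M=np.eye(4);M[:3,:3]=cv2.Rodrigues(np.array(c['rvec']))[0];M[:3,3]=np.ravel(c['tvec'])
    np.savez('pics/'+f+'.npz',K=c['K'],M=M); return c['image']
def cal(f):
    d=np.load('pics/'+f+'.npz');return d['K'],d['M']
def tri(obs): # [(f,u,v)...]
    A=[]
    for f,u,v in obs:
        K,M=cal(f);P=K@M[:3];A+=[u*P[2]-P[0],v*P[2]-P[1]]
    X=np.linalg.svd(np.array(A))[2][-1];X=X[:3]/X[3]
    e=[np.round(proj(f,X)-[u,v],1).tolist() for f,u,v in obs]
    return X,e
def proj(f,X):
    K,M=cal(f);p=K@(M[:3,:3]@np.asarray(X)+M[:3,3]);return p[:2]/p[2]
def onz(f,u,v,z):
    K,M=cal(f);c=-M[:3,:3].T@M[:3,3];d=M[:3,:3].T@np.linalg.inv(K)@[u,v,1];return c+d*(z-c[2])/d[2]
E
python3 - <<'E'
from h import *
a=shot('scene','s0');b=shot('top','t0')
print(manip.get_obs(), manip.grip_point_offset)
for f in('s0','t0'):
    K,M=cal(f);print(K[0,0],-M[:3,:3].T@M[:3,3],M[2,:3])
E
```

```text
{'clock': 0.1, 'joint_pos': array([ 1.25338452,  0.33279734, -0.06472135,  1.46086568,  0.02159133,
        1.34988821, -0.08851023]), 'joint_velocities': array([ 0.00023606, -0.00076925, -0.00079475, -0.00132491, -0.00096709,
       -0.00121256,  0.00013582]), 'tau': array([ 1.75266643e-03, -6.26747274e+01,  4.94772813e-02, -3.92426598e+01,
        1.64087140e-02,  6.94291550e-03, -3.07413598e-05]), 'position': array([ 0.18150172, -0.5976731 ,  0.19989866]), 'ee_rot': array([ 9.89153195e-01,  1.46886205e-01, -1.13434814e-04, -6.21466946e-04]), 'ft_force': array([-0.29065437,  0.06184637, -0.34206547]), 'torque': array([0.08548599, 0.0051377 , 0.01063767]), 'grasp_force': 0.0, 'grip_width': 0.9985353265589882} 0.0187
431.18063253739393 [ 1.15835133 -0.61074352  1.16980551] [-0.46282029  0.42970743 -0.77533793]
454.8032603432851 [ 0.39148863 -0.01311933  1.59267765] [ 0.10913046 -0.00330379 -0.99402195]
```

View pics/s0.png

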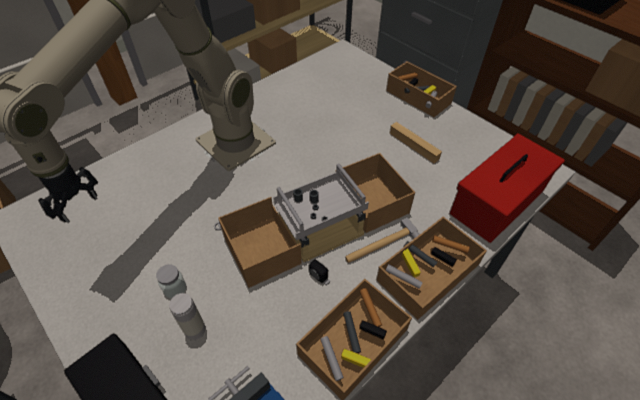

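View pics/t0.png

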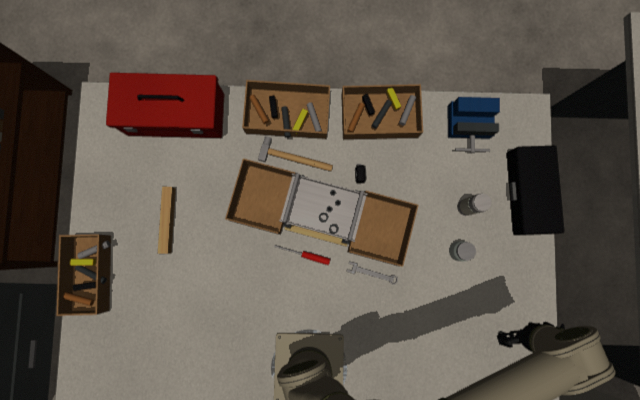

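The scene view shows the stand near (320,205). In the top view the tray is centred near (324,207), the gauge box on the left and the open box on the right. I'll enlarge both.

```bash
python3 - <<'E'
from h import *
a=cv2.imread('pics/s0.png');b=cv2.imread('pics/t0.png')
A=cv2.resize(a[150:250,260:390],None,fx=6,fy=6,interpolation=2);cv2.imwrite('pics/s0c.png',A)
B=cv2.resize(b[160:260,265:385],None,fx=6,fy=6,interpolation=2);cv2.imwrite('pics/t0c.png',B)
E
```

```text
(no output)
```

View pics/s0c.png

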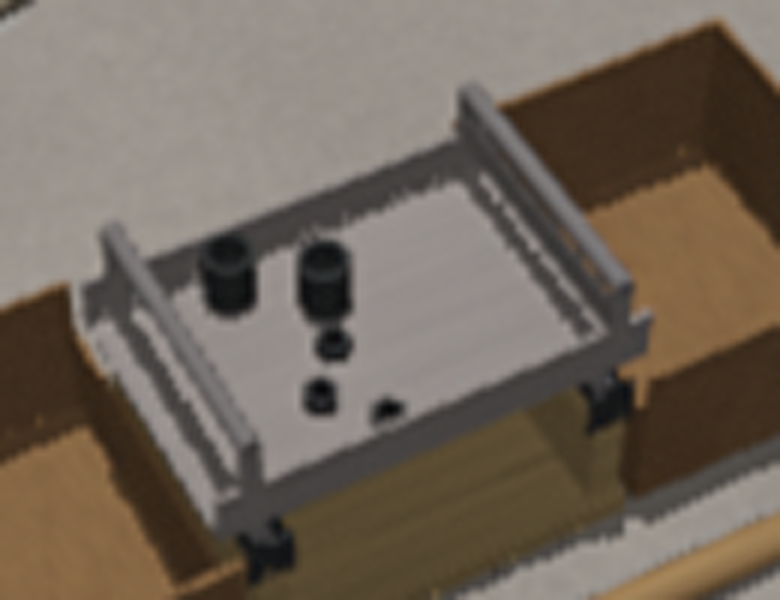

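View pics/t0c.png

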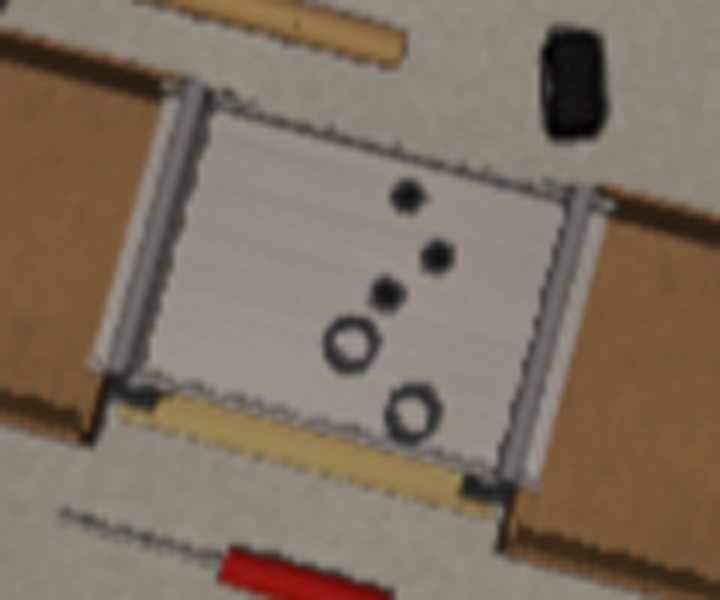

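```bash
python3 - <<'E'
from h import *
S=lambda u,v:('s0',260+(u-2.5)/6,150+(v-2.5)/6)
T=lambda u,v:('t0',265+(u-2.5)/6,160+(v-2.5)/6)
P={}
for n,s,t in [('gn',(470,92),(124,370)),('gf',(625,280),(196,88)),('on',(112,232),(512,480)),('of',(250,438),(583,188))]:
    P[n],e=tri([S(*s),T(*t)]);print(n,P[n].round(4),e)
g=(P['gn']+P['gf'])/2;o=(P['on']+P['of'])/2
print(g,o,np.linalg.norm(g-o),np.degrees(np.arctan2(*(g-o)[[0,1]])), [np.degrees(np.arctan2(d[1],d[0])) for d in(P['gf']-P['gn'],P['of']-P['on'])])
print(np.linalg.norm(P['gf']-P['gn']),np.linalg.norm(P['of']-P['on']))
for n,u,v,z in[('n1',408,196,.13),('n2',437,256,.13),('n3',387,294,.13),('c1',350,345,.152),('c2',412,412,.152)]: print(n,onz(*T(u,v),z).round(3))
E
```

```text
gn [0.4877 0.0843 0.1798] [[-0.2, 0.0], [-0.1, -0.1]]
gf [0.6357 0.0506 0.1819] [[0.1, -0.0], [0.1, 0.1]]
on [ 0.4357 -0.118   0.1777] [[-0.2, 0.0], [-0.1, -0.1]]
of [ 0.5869 -0.1532  0.1853] [[0.5, -0.0], [0.3, 0.2]]
[0.56169721 0.0674352  0.18085068] [ 0.5113056  -0.13557737  0.18150565] 0.2091742029775419 13.940170758731133 [np.float64(-12.841601325856088), np.float64(-13.106273083812104)]
0.15184135446371774 0.15548795903171322
n1 [ 0.589 -0.063  0.13 ]
n2 [ 0.556 -0.079  0.13 ]
n3 [ 0.535 -0.053  0.13 ]
c1 [ 0.505 -0.033  0.152]
c2 [ 0.471 -0.067  0.152]
```

Request:
{"api": "step_arm", "payload": {"moves": [[0,20,28,40,0,0,-0.06],[0,48,68,80,0,0,-0.15],[0,77,108,100,0,0,-0.25],[0,106,149,100,0,0,-0.35],[0,135,190,100,0,0,-0.45],[0,164,230,100,0,0,-0.529],[0,193,271,100,0,0,-0.529],[0,222,312,100,0,0,-0.529],[0,251,353,100,0,0,-0.529],[0,280,394,100,0,0,-0.529]], "grip_force": 40}}

```text
clock: 1.1
position: [0.452, -0.2167, 0.3006]
ee_rot: [0.993, -0.117, -0.0, 0.0]
ft_force: [1.0, -2.1, 0.0]
grip_width: 1.001
grasp_force: 0.0
```

Request:
{"api": "step_arm", "payload": {"moves": [[0.3,28,40,0,0,0,0],[0.3,49,68,0,0,0,0],[0.3,49,68,0,0,0,0],[0.3,49,68,0,0,0,0],[0.3,49,68,0,0,0,0]]}}

```text
clock: 1.6
position: [0.4998, -0.1517, 0.3004]
ee_rot: [0.993, -0.118, -0.0, 0.0]
ft_force: [0.1, -0.6, 0.2]
grip_width: 0.697
grasp_force: 0.0
```

```bash
python3 - <<'E'
from h import *
a=shot('wrist','w1');o=manip.get_obs();print(o['position'],o['ee_rot'],o['ft_force'],o['joint_pos'])
for f in [[.511,-.136,.178],[.4357,-.118,.178],[.5869,-.1532,.178],[.561,.067,.178],[.4877,.0843,.178],[.6357,.0506,.178]]: print(f,proj('w1',f))
E
```

```text
[ 0.49974298 -0.15188624  0.30049173] [ 9.93027354e-01 -1.17883783e-01 -1.92996421e-04  2.23740239e-04] [-0.84803347  0.56009831  0.40725102] [ 0.64632182  0.098893   -0.47261262  1.54245448  0.0455084   1.51144755
 -1.63413927]
[0.511, -0.136, 0.178] [301.63818376 176.49103255]
[0.4357, -0.118, 0.178] [302.93830631 253.43594182]
[0.5869, -0.1532, 0.178] [299.05595623  87.20812828]
[0.561, 0.067, 0.178] [ 74.15606659 174.85397745]
[0.4877, 0.0843, 0.178] [ 90.45831252 250.07349372]
[0.6357, 0.0506, 0.178] [53.70129421 86.94604461]
```

View pics/w1.png

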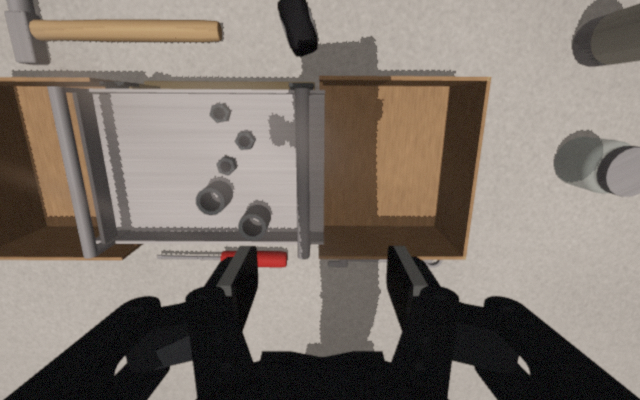

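The bars run from (303,87) to (303,257) at the open end and from (57,88) to (89,256) at the gauge end. I'll use an enlarged crop to get the yaw.

```bash
python3 - <<'E'
from h import *
a=cv2.imread('pics/w1.png')
L=cv2.resize(a[70:270,40:125],None,fx=4.0,fy=3,interpolation=2);Rr=cv2.resize(a[70:270,270:355],None,fx=4,fy=3,interpolation=2)
cv2.imwrite('pics/w1c.png',np.hstack([L,Rr]))
E
```

```text
(no output)
```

View pics/w1c.png

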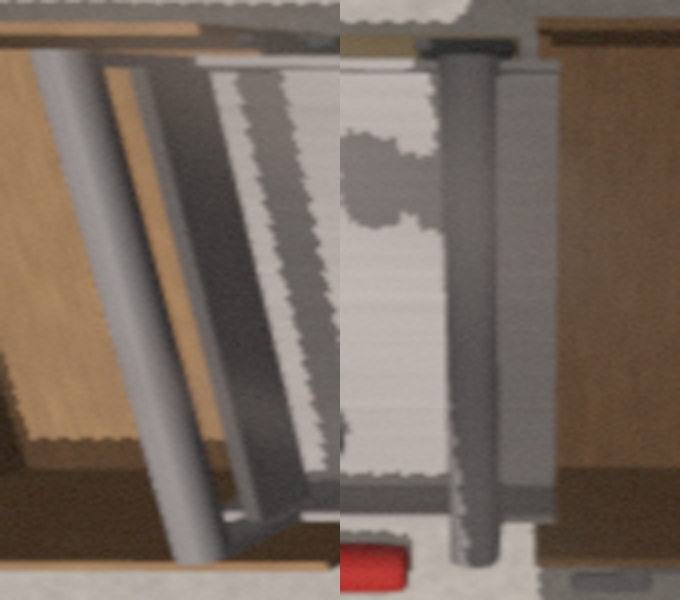

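```bash
python3 - <<'E'
from h import *
W={'on':(303.3,257),'of':(301.8,89),'gn':(90,256.5),'gf':(57.3,88)}
S=lambda u,v:('s0',260+(u-2.5)/6,150+(v-2.5)/6)
T=lambda u,v:('t0',265+(u-2.5)/6,160+(v-2.5)/6)
ST={'gn':((470,92),(124,370)),'gf':((625,280),(196,88)),'on':((112,232),(512,480)),'of':((250,438),(583,188))}
P={};Q={}
for n in W:
    P[n]=onz('w1',*W[n],.178)
    Q[n],e=tri([S(*ST[n][0]),T(*ST[n][1]),('w1',*W[n])]);print(n,P[n].round(4),Q[n].round(4),e)
for D in(P,Q):
    g=(D['gn']+D['gf'])/2;o=(D['on']+D['of'])/2
    print(g.round(4),o.round(4),np.linalg.norm(g-o),np.degrees(np.arctan2(*(g-o)[[0,1]])),[np.degrees(np.arctan2(d[1],d[0])) for d in(D['gf']-D['gn'],D['of']-D['on'])])
E
```

```text
on [ 0.4319 -0.1174  0.178 ] [ 0.4351 -0.1179  0.1788] [[-0.3, -0.3], [-0.1, 0.1], [-0.3, -2.7]]
of [ 0.5849 -0.1551  0.178 ] [ 0.5863 -0.1536  0.1849] [[0.2, 0.0], [0.4, 0.4], [-2.6, -1.6]]
gn [0.4814 0.0877 0.178 ] [0.4866 0.0843 0.1807] [[-0.4, -0.4], [-0.1, 0.2], [-0.9, -4.3]]
gf [0.6342 0.048  0.178 ] [0.635  0.0505 0.1787] [[-0.2, 0.6], [0.1, 0.5], [-3.7, -0.3]]
[0.5578 0.0678 0.178 ] [ 0.5084 -0.1363  0.178 ] 0.2099787870889616 13.601117138950299 [np.float64(-14.554186484399072), np.float64(-13.845646099438081)]
[0.5608 0.0674 0.1797] [ 0.5107 -0.1358  0.1818] 0.20925616446251194 13.845512696086457 [np.float64(-12.80743153291258), np.float64(-13.275851312542216)]
```

Request:
{"api": "step_arm", "payload": {"moves": [[0.3,10,16,-40,0,0,0],[0.4,10,16,-80,0,0,0],[0.5,10,16,-120,0,0,0],[0.5,10,16,-140,0,0,0],[0.5,10,16,-140,0,0,0],[0.5,10,16,-140,0,0,0]], "grip_force": 30}}

```text
clock: 2.25
position: [0.5104, -0.1354, 0.1615]
ee_rot: [0.993, -0.118, 0.0, 0.0]
ft_force: [0.4, 0.2, 0.7]
grip_width: 0.502
grasp_force: 0.0
```

Request:
{"api": "step_arm", "payload": {"moves": [[0.7,0,0,0,0,0,0],[0.8,0,0,0,0,0,0],[1,0,0,0,0,0,0],[1,0,0,0,0,0,0],[1,0,0,0,0,0,0]], "grip_force": 30}}

```text
clock: 2.75
position: [0.5104, -0.1346, 0.1609]
ee_rot: [0.993, -0.117, 0.0, 0.0]
ft_force: [-0.1, -0.0, 0.1]
grip_width: -0.0
grasp_force: 0.0
```

```bash
python3 - <<'E'
from h import *
o=manip.get_obs();print(o['clock'],o['position'],o['ft_force'],o['torque'],o['grip_width'],o['grasp_force'],o['joint_pos'])
# arc rows about gauge rod, negative rotation about e_x (open handle raised)
yaw=np.radians(-13.8);ex=np.array([np.cos(yaw),np.sin(yaw),0]);ey=np.array([-ex[1],ex[0],0])
tcp=o['position'];tool=R.from_quat(o['ee_rot']).as_matrix()[:,2]
rod=np.array([.509,-.136,.178])+.205*ey+[0,0,-.078]
print(rod)
for a in range(4,45,4):
    r=-np.radians(a)*ex;d=R.from_rotvec(r).apply(tcp-rod)+rod-tcp
    print(a,(d*1e3).round(1),r.round(3))
E
```

```text
2.75 [ 0.51044533 -0.13458944  0.16086383] [-0.06411357 -0.0304977   0.06963213] [ 0.00511858 -0.01633856 -0.00765803] -0.0002040700143914423 0.0 [ 0.61583209  0.18158616 -0.49210394  1.75018698  0.09080486  1.23192069
 -1.70459075]
[0.55789936 0.06308253 0.1       ]
4 [ 1.1  4.6 14. ] [-0.068  0.017 -0.   ]
8 [ 2.5 10.1 27.7] [-0.136  0.033 -0.   ]
12 [ 4.1 16.6 40.9] [-0.203  0.05  -0.   ]
16 [ 5.9 23.9 53.7] [-0.271  0.067 -0.   ]
20 [ 7.9 32.1 65.9] [-0.339  0.083 -0.   ]
24 [10.1 41.1 77.4] [-0.407  0.1   -0.   ]
28 [12.5 50.9 88.3] [-0.475  0.117 -0.   ]
32 [15.1 61.3 98.5] [-0.542  0.133 -0.   ]
36 [ 17.8  72.4 107.9] [-0.61  0.15 -0.  ]
40 [ 20.7  84.2 116.4] [-0.678  0.167 -0.   ]
44 [ 23.7  96.5 124.1] [-0.746  0.183 -0.   ]
```

The gripper shut completely, so it isn't holding the bar. I'll take a look.

```bash
python3 - <<'E'
from h import *
a=shot('wrist','w2');b=shot('scene','s1')
B=cv2.resize(b[130:250,250:410],None,fx=4,fy=4,interpolation=2)
cv2.imwrite('pics/m2.png',np.vstack([cv2.resize(a,(480,300)),cv2.resize(b[150:250,260:390],(390,300),interpolation=2)[:,:390] if 0 else cv2.resize(b[150:250,250:410],(480,300),interpolation=2)]))
E
```

```text
(no output)
```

View pics/m2.png

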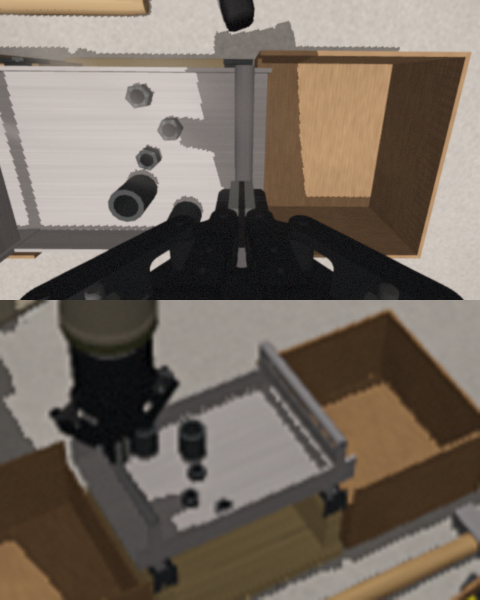

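```bash
python3 - <<'E'
from h import *
o=manip.get_obs();print(o['grip_width'],o['grasp_force'],o['ft_force'])
p=o['position'];print(proj('w2',p),proj('w2',p+[0,0,.0187]))
for X in([.432,-.1174,.178],[.5085,-.1363,.178],[.585,-.155,.178]):print(proj('w2',X))
a=cv2.imread('pics/w2.png');cv2.imwrite('pics/w2c.png',cv2.resize(a[60:400,240:420],None,fx=3.2,fy=1.76,interpolation=2))
E
```

```text
-0.0024693404401307877 0.0 [ 0.04520649 -0.4822997  -0.14161311]
[320.74122223 234.13286913] [320.6337524  247.87181566]
[323.05071773 372.94793658]
[324.70679794 249.25886102]
[326.42105085  89.14525488]
```

View pics/w2c.png

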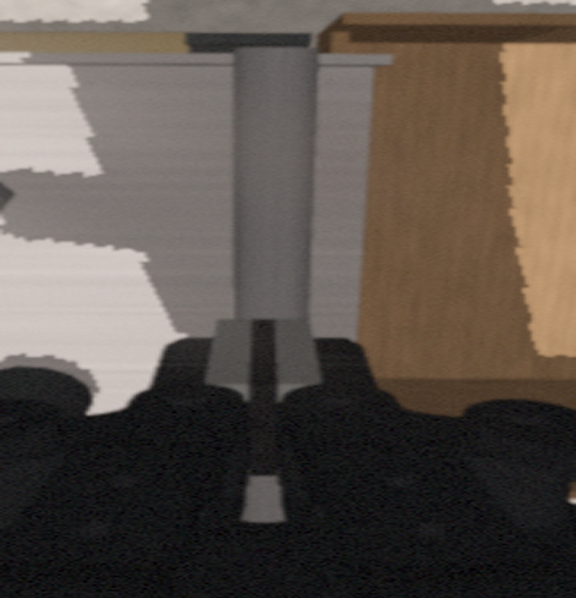

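The pads sit above the bar: they hide it, and there is no gap the width of the bar between them. So the bar lies lower relative to the fingertips than I assumed. Going 20 mm lower is still well above the floor, so I'll reopen, descend and close again.

Request:
{"api": "step_arm", "payload": {"moves": [[0.5,0,0,0,0,0,0],[0.5,0,0,0,0,0,0],[0.5,0,0,0,0,0,0],[0.5,0,0,-10,0,0,0],[0.5,0,0,-20,0,0,0],[0.5,0,0,-20,0,0,0],[0.5,0,0,-20,0,0,0]]}}

```text
clock: 3.55
position: [0.51, -0.1345, 0.1401]
ee_rot: [0.993, -0.117, -0.0, -0.0]
ft_force: [1.1, 0.1, -0.3]
grip_width: 0.502
grasp_force: 0.0
```

Request:
{"api": "step_arm", "payload": {"moves": [[1,0,0,0,0,0,0],[1,0,0,0,0,0,0],[1,0,0,0,0,0,0],[1,0,0,0,0,0,0],[1,0,0,0,0,0,0]], "grip_force": 30}}

```text
clock: 4.05
position: [0.5103, -0.1358, 0.1411]
ee_rot: [0.993, -0.117, 0.0, 0.001]
ft_force: [-2.1, -5.4, 1.9]
grip_width: 0.118
grasp_force: 31.4
```

```bash
cat > arc.py <<'E'
from h import *
yaw=np.radians(-13.8);ex=np.array([np.cos(yaw),np.sin(yaw),0]);ey=np.array([-ex[1],ex[0],0]);ez=np.array([0,0,1.])
def arc(s,h,angs,a0=0): # s=-1: open handle raised; +1: gauge handle raised; bar is h above TCP
    v0=s*.205*ey+(.078-h)*ez if True else 0
    f=lambda a:R.from_rotvec(s*np.radians(a)*ex).apply(v0)
    for a in angs:
        print(a,((f(a)-f(a0))*1e3).round(0).astype(int).tolist(),(s*np.radians(a-a0)*ex)[:2].round(3).tolist())
E
python3 -c "
from arc import *
arc(-1,.037,range(0,21,2));arc(-1,.037,range(20,45,2),20)
from h import *;print(manip.get_obs()['joint_pos'])"
```

```text
0 [0, 0, 0] [-0.0, 0.0]
2 [0, 2, 7] [-0.034, 0.008]
4 [1, 3, 14] [-0.068, 0.017]
6 [1, 5, 21] [-0.102, 0.025]
8 [2, 7, 28] [-0.136, 0.033]
10 [2, 10, 35] [-0.169, 0.042]
12 [3, 13, 42] [-0.203, 0.05]
14 [4, 16, 48] [-0.237, 0.058]
16 [5, 19, 55] [-0.271, 0.067]
18 [5, 22, 61] [-0.305, 0.075]
20 [6, 26, 68] [-0.339, 0.083]
20 [0, 0, 0] [-0.0, 0.0]
22 [1, 4, 6] [-0.034, 0.008]
24 [2, 8, 12] [-0.068, 0.017]
26 [3, 12, 18] [-0.102, 0.025]
28 [4, 16, 24] [-0.136, 0.033]
30 [5, 21, 29] [-0.169, 0.042]
32 [6, 26, 35] [-0.203, 0.05]
34 [8, 31, 40] [-0.237, 0.058]
36 [9, 36, 45] [-0.271, 0.067]
38 [10, 41, 50] [-0.305, 0.075]
40 [11, 47, 55] [-0.339, 0.083]
42 [13, 52, 59] [-0.373, 0.092]
44 [14, 58, 63] [-0.407, 0.1]
[ 0.61351789  0.19882187 -0.49032366  1.77470391  0.10187617  1.19214069
 -1.71249354]
```

Request:
{"api": "step_arm", "payload": {"moves": [[1,0,-2,0,0,0,0],[1,0,0,7,-0.034,0.008,0],[1,1,1,14,-0.068,0.017,0],[1,1,3,21,-0.102,0.025,0],[1,2,5,28,-0.136,0.033,0],[1,2,8,35,-0.169,0.042,0],[1,2,8,35,-0.169,0.042,0],[1,2,8,35,-0.169,0.042,0]]}}

```text
clock: 4.85
position: [0.5123, -0.1263, 0.1751]
ee_rot: [0.989, -0.116, -0.011, 0.086]
ft_force: [0.4, -1.2, -3.5]
grip_width: 0.118
grasp_force: 31.1
```

```bash
cat > chk.py <<'E'
from arc import *
def blobs(f,s,a,thr=55,cam='scene'):
    """dark blobs over tray floor (rectified to mm: col=y+100, row=x+75), tray tilted a deg, s=-1 about gauge rod / +1 about open rod"""
    im=shot(cam,f); c=np.array([.534,-.0345,.1]); piv=c-s*.1*ey
    r=R.from_rotvec(s*np.radians(a)*ex)
    w=lambda x,y,z=.018:piv+r.apply(x*ex+(y+s*.1)*ey+z*ez)
    q=[(-.075,-.125),(.075,-.125),(.075,.125),(-.075,.125)]
    H=cv2.getPerspectiveTransform(np.float32([proj(f,w(*p)) for p in q]),np.float32([(p[1]*1000+125,p[0]*1000+75) for p in q])*2)
    o=cv2.warpPerspective(im,H,(500,300));cv2.imwrite('pics/'+f+'r.png',o)
    g=cv2.cvtColor(o,6);m=(g<thr).astype(np.uint8)
    n,_,st,ce=cv2.connectedComponentsWithStats(m)
    for i in range(1,n):
        if st[i,4]>120:print('x',round(ce[i,0]*0+ce[i,1]/2-75),'y',round(ce[i,0]/2-125),'area',st[i,4]//4,'box',(st[i,2:4]//2).tolist())
E
python3 - <<'E'
from chk import *
o=manip.get_obs();print(o['position'],o['ft_force'],o['grip_width'],o['grasp_force'])
blobs('b1',-1,10)
E
```

```text
[ 0.51229369 -0.12633223  0.17511108] [ 0.41617902 -1.19465403 -3.53849886] 0.11836179725461148 31.11944854259491
x -59 y -59 area 1920 box [88, 39]
x -32 y -2 area 1755 box [53, 82]
x 27 y -38 area 445 box [24, 26]
x 50 y -13 area 243 box [21, 16]
```

Request:
{"api": "step_arm", "payload": {"moves": [[1,1,3,7,-0.034,0.008,0],[1,2,6,13,-0.068,0.017,0],[1,3,9,20,-0.102,0.025,0],[1,3,12,26,-0.136,0.033,0],[1,4,16,33,-0.17,0.042,0],[1,5,20,39,-0.203,0.05,0],[1,6,24,45,-0.237,0.058,0],[1,6,24,45,-0.237,0.058,0],[1,6,24,45,-0.237,0.058,0],[1,6,24,45,-0.237,0.058,0]]}}

```text
clock: 5.9
position: [0.518, -0.1031, 0.22]
ee_rot: [0.972, -0.115, -0.026, 0.205]
ft_force: [-0.9, -2.1, -1.1]
grip_width: 0.123
grasp_force: 31.2
```

```bash
python3 - <<'E'
from chk import *
o=manip.get_obs();print(o['position'],o['ft_force'],o['grip_width'],o['grasp_force'])
blobs('b2',-1,24)
E
```

```text
[ 0.5180165  -0.10310047  0.22003884] [-0.90794997 -2.13846415 -1.09347296] 0.12317650620019238 31.200027465820312
x -66 y -54 area 374 box [27, 22]
x -65 y -26 area 472 box [35, 26]
x -28 y -1 area 3211 box [90, 115]
x -50 y -51 area 75 box [16, 19]
x 43 y -7 area 115 box [19, 8]
```

Request:
{"api": "step_arm", "payload": {"moves": [[1,1,4,6,-0.034,0.008,0],[1,2,8,12,-0.068,0.017,0],[1,3,13,17,-0.102,0.025,0],[1,4,18,23,-0.136,0.033,0],[1,4,18,23,-0.136,0.033,0],[1,4,18,23,-0.136,0.033,0],[1,4,18,23,-0.136,0.033,0],[1,4,18,23,-0.136,0.033,0]]}}

```text
clock: 6.75
position: [0.5223, -0.0848, 0.2432]
ee_rot: [0.955, -0.113, -0.034, 0.273]
ft_force: [1.2, -0.4, -3.3]
grip_width: 0.121
grasp_force: 31.2
```

```bash
python3 - <<'E'
from chk import *
o=manip.get_obs();print(o['position'],o['ft_force'],o['grip_width'],o['grasp_force'])
blobs('b3',-1,32)
a=cv2.imread('pics/b3.png')[110:240,250:430]
cv2.imwrite('pics/m3.png',np.vstack([cv2.resize(a,(540,390),interpolation=2)]))
E
```

```text
[ 0.52227391 -0.08475711  0.24317795] [ 1.24730479 -0.36329637 -3.34665149] 0.12123641555399083 31.230584979057312
x -60 y -37 area 494 box [33, 30]
x -73 y -5 area 75 box [19, 7]
x -33 y 14 area 3138 box [109, 115]
```

View pics/m3.png

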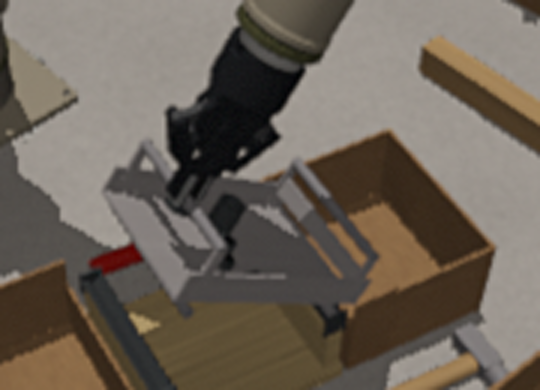

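Tray tilted about 32°, with its gauge rod seated at roughly (335,315). A coupler shows near (230,210), and the nuts aren't clearly visible. I'll check the box numerically in the top view.

```bash
cat > box.py <<'E'
from chk import *
def top(f):
    im=shot('top',f);ref=cv2.imread('pics/t0.png')
    d=cv2.absdiff(im,ref).max(2)
    return im,d
def tell(f,rect):
    im,d=top(f);u0,v0,u1,v1=rect
    m=(d[v0:v1,u0:u1]>28).astype(np.uint8);n,_,st,ce=cv2.connectedComponentsWithStats(m)
    for i in range(1,n):
        if st[i,4]>=4:print((ce[i]+[u0,v0]).round().tolist(),st[i].tolist())
E
python3 - <<'E'
from box import *
tell('t1',(228,155,405,270))
im=cv2.imread('pics/t1.png');g=cv2.cvtColor(im,6)
# brightness map of tray+gauge box, coarse
for v in range(160,232,3): print(v,' '.join('%3d'%x for x in g[v,228:380:4]))
E
```

```text
[299.0, 213.0] [7, 0, 133, 115, 8334]
[264.0, 156.0] [35, 0, 2, 4, 7]
[331.0, 227.0] [102, 71, 3, 3, 4]
160 138 137 138 139  50  78  84  94 102 103 113  86  35  30  31  58  87 110  77 128 118 101 107 132 141 143 141 139 142 142 144 136 143 142 142 138 137 140
163 141 143 138  89  66  85  96 103 107 111 109  65  31  29  31  30 143  68  57  64 116 126 128 113  94 122 142 140 144 141 141 141 133 126 138 140 139 137
166 142 138 106  86  89  97 103 108 112 100  70  90  75  28  31  32  71  73  72  71 140  82 106 123 127 119  94 142 138 140 140 142  47  14  38 140 140 136
169 137 142  84  95  99 105 109 112 113 112 104 112  70  35  28  28  52  56  71  72  84 140 142 121  88 109 106 141 142 141 140 141   5  17  14 142 137 137
172 141 140  96 105 105 108 112 114 113 114 112 111  57  84  30  31  56  56  46  74  71 142 139 139 139 137 140 138 138 139 139 138  33  20  16 138 138 138
175 137 138 108 108  83 113 113 114 114 112 110  86  80  59  67  32  59  64  59  51  61  85 134 139 138 138 140 140 137 138 140 138  48  19  15 137 137 138
178 134 133 116  86  69 114 114 114 112 109 110  84 112  59 
[... 2047 characters left out ...]
  63  46  16  35  77 118 117 107 120 119 118 106  36  31  96  98  98  95  95
220 112  79  62  47  46  80  94  93  70  93 106 110 113 112 110 106  99  89  72  50  64  56  17  21 108 114  89 117 119 120  67  38  46  93  98  93  95  94
223 137 138 118  94  72  53  48  49  51  90 100 109 111 113 111 107 100  91  77  52  63  29  18  19  28  86  76 120 119 119  39  38  82  96  96  95  95  96
226 139 139 137 135 139 103  82  75  47  85  99 107 111 113 112 109 104  94  79  61  63  55  19  18  38 101 117 118 118 119  34  35  96  94  96  99  97  95
229 140 139 140 137 138 133 136 138 100  77  97 107 111 113 113 109 105  97  86  68  54  58  60  39  70 112 118 119 118 119  38  37  97  96  97  98  94  96
```

```bash
python3 - <<'E'
from chk import *
blobs('v1',-1,32,60,'wrist')
E
```

```text
x -52 y -119 area 471 box [13, 61]
x -58 y -58 area 2788 box [108, 61]
x 20 y 110 area 3720 box [44, 150]
x -43 y 10 area 1763 box [53, 52]
x 1 y -11 area 339 box [23, 21]
x 23 y -27 area 46 box [9, 10]
```

The wrist view has nuts still at about their starting places, so friction is high. I'll tip further.

```bash
python3 -c "
from arc import *
arc(-1,.037,range(32,63,2),32)"
```

```text
32 [0, 0, 0] [-0.0, 0.0]
34 [1, 5, 5] [-0.034, 0.008]
36 [2, 10, 10] [-0.068, 0.017]
38 [4, 15, 15] [-0.102, 0.025]
40 [5, 21, 20] [-0.136, 0.033]
42 [6, 26, 24] [-0.169, 0.042]
44 [8, 32, 28] [-0.203, 0.05]
46 [9, 38, 33] [-0.237, 0.058]
48 [11, 44, 36] [-0.271, 0.067]
50 [12, 50, 40] [-0.305, 0.075]
52 [14, 57, 43] [-0.339, 0.083]
54 [15, 63, 47] [-0.373, 0.092]
56 [17, 69, 49] [-0.407, 0.1]
58 [19, 76, 52] [-0.441, 0.108]
60 [20, 83, 55] [-0.475, 0.117]
62 [22, 89, 57] [-0.508, 0.125]
```

Request:
{"api": "step_arm", "payload": {"moves": [[1,2,6,5,-0.034,0.008,0],[1,3,10,10,-0.068,0.017,0],[1,3,10,10,-0.068,0.017,0],[1,3,10,10,-0.068,0.017,0],[1,3,10,10,-0.068,0.017,0]]}}

```text
clock: 7.4
position: [0.5251, -0.0749, 0.2534]
ee_rot: [0.945, -0.111, -0.038, 0.306]
ft_force: [-2.1, 0.0, -2.0]
grip_width: 0.119
grasp_force: 31.4
```

```bash
python3 - <<'E'
from chk import *
o=manip.get_obs();print(o['position'],o['ft_force'],o['joint_pos'])
blobs('v2',-1,36,70,'wrist')
E
```

```text
[ 0.52512237 -0.07490923  0.25342887] [-2.1237351   0.03414072 -2.01938313] [ 0.15140735  0.32878841 -0.57251394  1.54868482  0.66003182  1.72796655
 -2.27194248]
x -50 y -118 area 525 box [13, 62]
x -59 y -37 area 3910 box [153, 62]
x 20 y 110 area 3763 box [45, 150]
x -42 y 69 area 1959 box [62, 53]
x 0 y 44 area 409 box [25, 22]
x 28 y 25 area 383 box [25, 21]
x 57 y 47 area 395 box [26, 19]
```

Request:
{"api": "step_arm", "payload": {"moves": [[1,0,0,0,0,0,0],[1,0,0,0,0,0,0],[1,0,0,0,0,0,0],[1,0,0,0,0,0,0],[1,0,0,0,0,0,0],[1,0,0,0,0,0,0]]}}

```text
clock: 8.05
position: [0.5253, -0.0746, 0.2537]
ee_rot: [0.945, -0.111, -0.038, 0.307]
ft_force: [-1.7, -1.3, -0.5]
grip_width: 0.124
grasp_force: 31.4
```

```bash
python3 - <<'E'
from chk import *
blobs('v3',-1,36,70,'wrist')
E
```

```text
x -46 y -119 area 642 box [13, 62]
x -57 y -60 area 2926 box [110, 62]
x -4 y 104 area 5784 box [51, 150]
```

Request:
{"api": "step_arm", "payload": {"moves": [[1,2,5,5,-0.034,0.008,0],[1,2,5,5,-0.034,0.008,0],[1,2,5,5,-0.034,0.008,0],[1,2,5,5,-0.034,0.008,0],[1,2,5,5,-0.034,0.008,0],[1,2,5,5,-0.034,0.008,0]]}}

```text
clock: 8.7
position: [0.5273, -0.0697, 0.2586]
ee_rot: [0.939, -0.111, -0.04, 0.323]
ft_force: [-2.7, -1.0, 0.4]
grip_width: 0.118
grasp_force: 31.4
```

```bash
python3 - <<'E'
from chk import *
o=manip.get_obs();print(o['position'],R.from_quat(o['ee_rot']).as_rotvec())
arc(-1,.037,[34,30,26,22,18,14,10,6,3,0],38)
blobs('v4',-1,38,70,'wrist')
E
```

```text
[ 0.52730808 -0.06971226  0.25855135] [ 2.46481109 -0.2904524  -0.10519587]
34 [-3, -10, -10] [0.068, -0.017]
30 [-5, -20, -21] [0.136, -0.033]
26 [-7, -29, -32] [0.203, -0.05]
22 [-9, -37, -44] [0.271, -0.067]
18 [-11, -45, -56] [0.339, -0.083]
14 [-13, -51, -69] [0.407, -0.1]
10 [-14, -57, -83] [0.475, -0.117]
6 [-15, -61, -96] [0.542, -0.133]
3 [-16, -64, -107] [0.593, -0.146]
0 [-16, -67, -118] [0.644, -0.158]
x -46 y -119 area 627 box [13, 63]
x -57 y -59 area 3006 box [111, 63]
x -5 y 104 area 5796 box [51, 150]
```

Request:
{"api": "step_arm", "payload": {"moves": [[1,-3,-10,-10,0.068,-0.017,0],[1,-5,-20,-21,0.136,-0.033,0],[1,-7,-29,-32,0.203,-0.05,0],[1,-9,-37,-44,0.271,-0.067,0],[1,-11,-45,-56,0.339,-0.083,0],[1,-13,-51,-69,0.407,-0.1,0],[1,-14,-57,-83,0.475,-0.117,0],[1,-15,-61,-96,0.542,-0.133,0],[1,-16,-64,-108,0.593,-0.146,0],[1,-17,-66,-114,0.625,-0.154,0]]}}

```text
clock: 9.75
position: [0.5101, -0.136, 0.1435]
ee_rot: [0.993, -0.118, -0.001, 0.008]
ft_force: [0.6, 4.1, -3.0]
grip_width: 0.124
grasp_force: 31.5
```

Request:
{"api": "step_arm", "payload": {"moves": [[1,0,-1,-2,0.01,-0.002,0],[1,0,-1,-4,0.019,-0.004,0],[1,0,-1,-4,0.019,-0.004,0],[1,0,-1,-4,0.019,-0.004,0]]}}

```text
clock: 10.15
position: [0.5108, -0.1361, 0.1411]
ee_rot: [0.993, -0.116, 0.0, 0.0]
ft_force: [-1.6, 2.3, 1.7]
grip_width: 0.119
grasp_force: 31.9
```

```bash
python3 - <<'E'
from chk import *
o=manip.get_obs();print(o['position'],o['ft_force'],o['ee_rot'],o['torque'])
blobs('v5',-1,0,60,'wrist')
E
```

```text
[ 0.51082356 -0.13612887  0.14113692] [-1.55891957  2.3202448   1.65385317] [ 9.93191738e-01 -1.16489932e-01  3.60490063e-04  3.70140929e-04] [ 0.52876967  0.13428066 -0.09272137]
x -51 y -118 area 507 box [13, 63]
x -58 y -59 area 2780 box [109, 62]
x -4 y 104 area 5707 box [51, 150]
```

Request:
{"api": "step_arm", "payload": {"moves": [[0.5,0,0,0,0,0,0],[0.5,0,0,0,0,0,0],[0.4,0,0,0,0,0,0],[0.4,0,0,40,0,0,0],[0.4,0,0,80,0,0,0],[0.4,0,0,120,0,0,0],[0.4,8,35,150,0,0,0],[0.4,20,83,160,0,0,0],[0.4,32,131,160,0,0,0],[0.4,44,179,160,0,0,0]]}}

```text
clock: 11.2
position: [0.5548, 0.0439, 0.3014]
ee_rot: [0.993, -0.118, 0.001, 0.0]
ft_force: [0.4, -0.1, -0.3]
grip_width: 0.597
grasp_force: 0.0
```

Request:
{"api": "step_arm", "payload": {"moves": [[0.4,6,25,0,0,0,0],[0.4,6,25,0,0,0,0],[0.4,6,25,0,0,0,0],[0.4,6,25,0,0,0,0]]}}

```text
clock: 11.6
position: [0.5605, 0.0657, 0.3006]
ee_rot: [0.993, -0.118, -0.0, 0.0]
ft_force: [-0.8, 0.3, 0.7]
grip_width: 0.598
grasp_force: 0.0
```

```bash
python3 - <<'E'
from chk import *
o=manip.get_obs();print(o['position'],o['ee_rot'],o['joint_pos'],o['ft_force'])
a=shot('wrist','w5');b=shot('scene','s5')[140:260,220:420]
cv2.imwrite('pics/m5.png',np.vstack([a,cv2.resize(b,(640,384),interpolation=2)])[:800])
im=cv2.imread('pics/m5.png');cv2.imwrite('pics/m5.png',np.vstack([cv2.resize(a[:280],(800,350)),cv2.resize(b,None,fx=2.08,fy=2.08,interpolation=2)[:, :].copy() if 0 else np.pad(cv2.resize(b,(415,249),interpolation=2),((0,0),(0,385),(0,0)))]))
for X in([.558,.068,.178],[.4814,.0877,.178],[.6342,.048,.178],[.5085,-.1363,.178]):print(proj('w5',X))
E
```

```text
[0.56045758 0.06572668 0.30058315] [ 9.93003087e-01 -1.18087602e-01 -1.35578935e-06  4.34239221e-04] [ 0.35103838  0.22241661 -0.6547473   1.43076823  0.13562358  1.53401576
 -2.1042908 ] [-0.79636709  0.3354492   0.71068027]
[319.27165405 187.29925549]
[318.1096302  264.34141179]
[321.06032786  98.67430689]
[544.98708733 187.86348277]
```

View pics/m5.png

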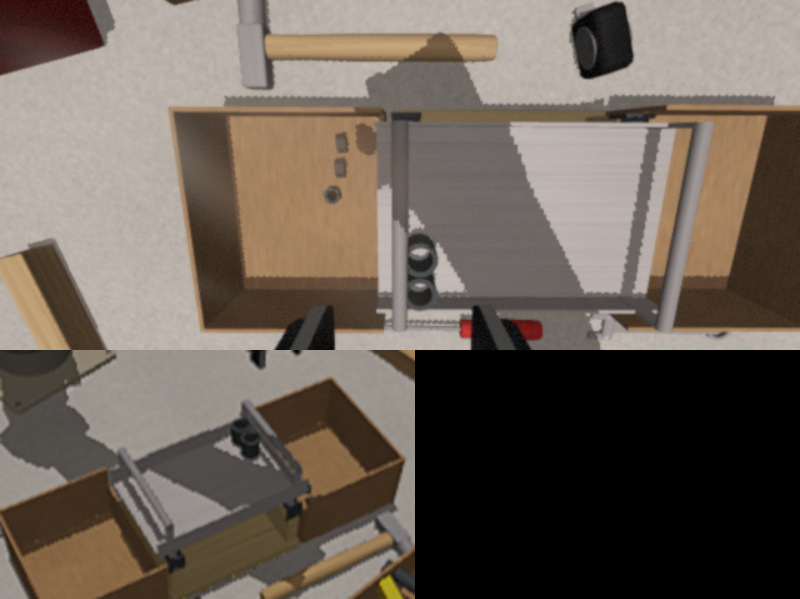

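All three nuts are in the gauge box, at about (341,142), (341,167) and (333,195). Both couplers stand against the gauge plate at about (420,250) and (420,290), and the tray is level. Next I'll take the gauge handle, which runs along u≈400 in the display.

Request:
{"api": "step_arm", "payload": {"moves": [[0.5,-2,2,-40,0,0,0],[0.5,-2,2,-80,0,0,0],[0.5,-2,2,-120,0,0,0],[0.5,-2,2,-145,0,0,0],[0.5,-2,2,-158,0,0,0],[0.5,-2,2,-158,0,0,0],[0.5,-2,2,-158,0,0,0]]}}

```text
clock: 12.4
position: [0.5591, 0.0693, 0.144]
ee_rot: [0.993, -0.117, 0.001, -0.0]
ft_force: [0.7, 0.1, -0.3]
grip_width: 0.498
grasp_force: 0.0
```

Request:
{"api": "step_arm", "payload": {"moves": [[1,0,0,0,0,0,0],[1,0,0,0,0,0,0],[1,0,0,0,0,0,0],[1,0,0,0,0,0,0],[1,0,0,0,0,0,0]], "grip_force": 30}}

```text
clock: 12.9
position: [0.5588, 0.0686, 0.144]
ee_rot: [0.993, -0.117, 0.001, 0.001]
ft_force: [-3.1, -3.5, 7.3]
grip_width: 0.124
grasp_force: 29.6
```

```bash
python3 - <<'E'
from chk import *
o=manip.get_obs();print(o['position'],o['ee_rot'],o['joint_pos'],o['ft_force'])
arc(1,.037,range(0,20,2));arc(1,.037,range(18,38,2),18);arc(1,.037,range(36,49,2),36)
E
```

```text
[0.55881682 0.06860071 0.14395103] [ 9.93077293e-01 -1.17459458e-01  6.58712407e-04  5.75664701e-04] [ 0.34228521  0.30051107 -0.64599231  1.67690028  0.19207497  1.22726242
 -2.15334061] [-3.08867112 -3.48403652  7.34935505]
0 [0, 0, 0] [0.0, -0.0]
2 [0, -2, 7] [0.034, -0.008]
4 [-1, -3, 14] [0.068, -0.017]
6 [-1, -5, 21] [0.102, -0.025]
8 [-2, -7, 28] [0.136, -0.033]
10 [-2, -10, 35] [0.169, -0.042]
12 [-3, -13, 42] [0.203, -0.05]
14 [-4, -16, 48] [0.237, -0.058]
16 [-5, -19, 55] [0.271, -0.067]
18 [-5, -22, 61] [0.305, -0.075]
18 [0, 0, 0] [0.0, -0.0]
20 [-1, -4, 6] [0.034, -0.008]
22 [-2, -7, 12] [0.068, -0.017]
24 [-3, -11, 18] [0.102, -0.025]
26 [-4, -16, 24] [0.136, -0.033]
28 [-5, -20, 30] [0.169, -0.042]
30 [-6, -25, 36] [0.203, -0.05]
32 [-7, -29, 41] [0.237, -0.058]
34 [-8, -34, 46] [0.271, -0.067]
36 [-10, -39, 51] [0.305, -0.075]
36 [0, 0, 0] [0.0, -0.0]
38 [-1, -5, 5] [0.034, -0.008]
40 [-3, -11, 10] [0.068, -0.017]
42 [-4, -16, 14] [0.102, -0.025]
44 [-5, -22, 18] [0.136, -0.033]
46 [-7, -28, 22] [0.169, -0.042]
48 [-8, -34, 26] [0.203, -0.05]
```

Request:
{"api": "step_arm", "payload": {"moves": [[1,0,-1,1,0,0,0],[1,0,-3,7,0.034,-0.008,0],[1,-1,-4,14,0.068,-0.017,0],[1,-1,-6,21,0.102,-0.025,0],[1,-2,-8,28,0.136,-0.033,0],[1,-2,-11,35,0.169,-0.042,0],[1,-3,-14,42,0.203,-0.05,0],[1,-4,-17,48,0.237,-0.058,0],[1,-5,-20,55,0.271,-0.067,0],[1,-5,-23,61,0.305,-0.075,0]]}}

```text
clock: 13.9
position: [0.5532, 0.0466, 0.204]
ee_rot: [0.981, -0.115, 0.019, -0.156]
ft_force: [-1.0, 0.6, -2.1]
grip_width: 0.124
grasp_force: 29.5
```

Request:
{"api": "step_arm", "payload": {"moves": [[1,-1,-4,6,0.034,-0.008,0],[1,-2,-7,12,0.068,-0.017,0],[1,-3,-11,18,0.102,-0.025,0],[1,-4,-16,24,0.136,-0.033,0],[1,-5,-20,30,0.169,-0.042,0],[1,-6,-25,36,0.203,-0.05,0],[1,-7,-29,41,0.237,-0.058,0],[1,-8,-34,46,0.271,-0.067,0],[1,-10,-39,51,0.305,-0.075,0],[1,-10,-39,51,0.305,-0.075,0]]}}

```text
clock: 14.9
position: [0.5436, 0.0068, 0.2553]
ee_rot: [0.944, -0.112, 0.039, -0.307]
ft_force: [0.9, 2.5, -0.7]
grip_width: 0.12
grasp_force: 29.8
```

```bash
python3 - <<'E'
from chk import *
o=manip.get_obs();print(o['position'],o['ee_rot'],o['joint_pos'],o['ft_force'])
blobs('v6',1,36,60,'wrist')
E
```

```text
[0.54363341 0.00676205 0.25527497] [ 0.94422589 -0.1119623   0.03864575 -0.30725952] [ 0.85465249  0.18910527 -0.60357162  1.70315797 -0.53976965  1.33108577
 -1.40368352] [ 0.85764692  2.53374884 -0.65692791]
x 18 y -109 area 4200 box [48, 150]
x -55 y 61 area 2933 box [108, 61]
x -53 y 118 area 434 box [12, 59]
```

Request:
{"api": "step_arm", "payload": {"moves": [[1,-1,-5,5,0.034,-0.008,0],[1,-3,-11,10,0.068,-0.017,0],[1,-3,-11,10,0.068,-0.017,0],[1,-3,-11,10,0.068,-0.017,0],[1,-3,-11,10,0.068,-0.017,0],[1,-3,-11,10,0.068,-0.017,0],[1,-3,-11,10,0.068,-0.017,0]]}}

```text
clock: 15.65
position: [0.5403, -0.0031, 0.2646]
ee_rot: [0.933, -0.11, 0.042, -0.339]
ft_force: [0.6, 0.4, -1.1]
grip_width: 0.123
grasp_force: 30.0
```

```bash
python3 - <<'E'
from chk import *
o=manip.get_obs();print(o['ft_force'])
blobs('v7',1,40,60,'wrist')
b=shot('scene','s7');a=cv2.imread('pics/s5.png')
# open-box interior: changed-to-dark blobs vs s5
g0=cv2.cvtColor(a,6).astype(int);g1=cv2.cvtColor(b,6).astype(int)
m=((g1<45)&(g0>55)).astype(np.uint8);n,_,st,ce=cv2.connectedComponentsWithStats(m)
for i in range(1,n):
    if st[i,4]>=10:print('scene',ce[i].round().tolist(),st[i].tolist())
for X in([-.09,-.30],[.09,-.30],[.09,-.13],[-.09,-.13]):
    print(proj('s7',np.array([.534,-.0345,.004])+X[0]*ex+X[1]*ey).round())
E
```

```text
[ 0.58924193  0.41915312 -1.08218534]
x 18 y -108 area 4323 box [50, 150]
x -59 y 60 area 2524 box [107, 59]
x -53 y 119 area 414 box [11, 58]
scene [246.0, 2.0] [236, 0, 19, 7, 58]
scene [258.0, 4.0] [256, 0, 5, 9, 19]
scene [280.0, 4.0] [276, 0, 8, 10, 45]
scene [349.0, 3.0] [347, 0, 5, 8, 29]
scene [385.0, 20.0] [379, 3, 14, 34, 274]
scene [170.0, 13.0] [169, 7, 4, 13, 22]
scene [349.0, 17.0] [346, 11, 6, 13, 56]
scene [281.0, 14.0] [279, 13, 6, 4, 13]
scene [312.0, 19.0] [310, 13, 5, 12, 45]
scene [378.0, 51.0] [376, 46, 5, 11, 25]
scene [245.0, 73.0] [242, 69, 7, 10, 25]
scene [258.0, 123.0] [250, 118, 14, 8, 22]
scene [280.0, 133.0] [276, 128, 9, 10, 52]
scene [304.0, 155.0] [276, 133, 51, 41, 1057]
scene [351.0, 205.0] [345, 196, 13, 18, 30]
scene [366.0, 206.0] [365, 204, 4, 5, 12]
scene [249.0, 235.0] [243, 230, 13, 11, 94]
scene [255.0, 246.0] [250, 242, 12, 10, 116]
[225. 242.]
[247. 286.]
[297. 263.]
[273. 222.]
```

Two dark objects have appeared in the open box at scene pixels (249,235) and (255,246), which are both couplers. Now to set the tray back level.

```bash
python3 -c "
from arc import *
arc(1,.037,[36,32,28,24,20,16,12,8,5,2,0],40)"
```

```text
36 [3, 11, -10] [-0.068, 0.017]
32 [5, 21, -20] [-0.136, 0.033]
28 [7, 30, -31] [-0.203, 0.05]
24 [10, 39, -42] [-0.271, 0.067]
20 [11, 47, -55] [-0.339, 0.083]
16 [13, 53, -67] [-0.407, 0.1]
12 [15, 60, -80] [-0.475, 0.117]
8 [16, 65, -94] [-0.542, 0.133]
5 [17, 68, -104] [-0.593, 0.146]
2 [17, 71, -115] [-0.644, 0.158]
0 [18, 72, -122] [-0.678, 0.167]
```

Request:
{"api": "step_arm", "payload": {"moves": [[1,3,11,-10,-0.068,0.017,0],[1,5,21,-20,-0.136,0.033,0],[1,7,30,-31,-0.203,0.05,0],[1,10,39,-42,-0.271,0.067,0],[1,11,47,-55,-0.339,0.083,0],[1,13,53,-67,-0.407,0.1,0],[1,15,60,-80,-0.475,0.117,0],[1,16,65,-94,-0.542,0.133,0],[1,17,68,-104,-0.593,0.146,0],[1,18,71,-115,-0.644,0.158,0]]}}

```text
clock: 16.75
position: [0.5583, 0.0678, 0.1492]
ee_rot: [0.993, -0.117, 0.002, -0.016]
ft_force: [0.7, -1.1, -2.1]
grip_width: 0.118
grasp_force: 30.3
```

Request:
{"api": "step_arm", "payload": {"moves": [[1,0,1,-3,-0.017,0.004,0],[1,0,1,-6,-0.034,0.008,0],[1,0,1,-6,-0.034,0.008,0],[1,0,1,-6,-0.034,0.008,0]]}}

```text
clock: 17.15
position: [0.5582, 0.0687, 0.1441]
ee_rot: [0.993, -0.117, 0.0, -0.001]
ft_force: [-2.1, 3.4, 1.7]
grip_width: 0.123
grasp_force: 30.6
```

Seated: the vertical force has turned upward. I'll release, rise and check.

Request:
{"api": "step_arm", "payload": {"moves": [[0.5,0,0,0,0,0,0],[0.5,0,0,0,0,0,0],[0.5,0,0,0,0,0,0],[0.5,0,0,30,0,0,0],[0.5,0,0,70,0,0,0],[0.5,0,0,110,0,0,0],[0.5,0,0,156,0,0,0],[0.5,0,0,156,0,0,0],[0.5,0,0,156,0,0,0]]}}

```text
clock: 18.05
position: [0.5588, 0.0684, 0.3005]
ee_rot: [0.993, -0.117, 0.001, -0.0]
ft_force: [0.5, -0.1, -0.7]
grip_width: 0.498
grasp_force: 0.0
```

```bash
python3 - <<'E'
from chk import *
o=manip.get_obs();print(o['position'],o['ft_force'])
b=shot('scene','s8');a=cv2.imread('pics/s5.png');s0=cv2.imread('pics/s0.png')
def dif(a,b,t=22):
    d=cv2.absdiff(a,b).max(2)[130:290,210:420];n,_,st,ce=cv2.connectedComponentsWithStats((d>t).astype(np.uint8))
    for i in range(1,n):
        if st[i,4]>=12:print((ce[i]+[210,130]).round().tolist(),st[i,2:].tolist())
print('vs s5');dif(a,b)
shot('wrist','w8')
# alignment of tray: best shift of bars/walls w8 vs w5 in bar strips
w5=cv2.imread('pics/w5.png',0);w8=cv2.imread('pics/w8.png',0)
for n,(r0,r1,c0,c1) in {'gbar':(95,200,300,345),'obar':(100,255,520,575)}.items():
    t=w5[r0:r1,c0:c1];res=cv2.matchTemplate(w8[r0-12:r1+12,c0-12:c1+12],t,cv2.TM_CCOEFF_NORMED);_,m,_,l=cv2.minMaxLoc(res);print(n,round(m,3),l[0]-12,l[1]-12)
for X in([.558,.068,.178],[.5085,-.1363,.178]):print(proj('w5',X)-proj('w8',X))
E
```

```text
[0.55884781 0.0683774  0.30046348] [ 0.46738206 -0.13406158 -0.71681803]
vs s5
[343.0, 140.0] [21, 20, 124]
[359.0, 136.0] [4, 13, 34]
[365.0, 136.0] [6, 13, 35]
[338.0, 183.0] [15, 20, 204]
[308.0, 205.0] [12, 7, 24]
[320.0, 211.0] [12, 8, 24]
[247.0, 231.0] [13, 14, 110]
[254.0, 253.0] [13, 12, 143]
[344.0, 250.0] [10, 6, 21]
[359.0, 252.0] [8, 5, 16]
gbar 0.639 2 3
obar 0.883 3 -1
[-2.03655337  2.36229931]
[-3.66621366  1.86015387]
```

```bash
python3 -c "
from workcell import manip
print(manip.hand_in())"
```

```text
the job is handed in; nothing more can be done
None
```

The job is done and handed in at about 18 s: the three nuts are in the gauge-end box, both couplers are in the other box, and the tray is released and level in both rests. The end state was checked by comparing camera images rather than by viewing a final picture.

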